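# Swap the empty roller-sleeve bin for the next full one from the flow rack

### The job

The blue roller-sleeve bin in the blue tray on the painter's bench is empty: first set it, upright, on the near end of the red-railed return lane and let it roll back to the far stop. Then lift the front full blue bin out of its flow-rack lane, so that the ones behind roll forward to the stop, and set it down gently, upright and flat, in the blue tray. Take only the front bin, do not tip out any bin, and leave the yellow bins and the rest of the bench alone.

Things in the scene. Friction and masses are not known exactly. Their poses are not given: they have to be found in the camera images.
- bin_empty_center (a point): the empty bin, standing in the blue tray on the bench: open blue plastic box, 90 long (its x) x 60 wide (its y) x 60 high, walls 3, the two ends alike, about 90 g. The point is its centre, half-way up; x along its length, z up out of its mouth
- bin_front_center (a point): the front full bin of the blue-tagged supply lane: open blue plastic box, 90 long (its x) x 60 wide (its y) x 60 high, walls 3, the two ends alike, about 200 g, holding three pale mini-roller sleeves (fixed in it, below its rim). The point is the bin's centre, half-way up; axes as for the empty bin, tilted with the lane
- bin_second_center (a point): the second full blue bin in that lane, touching the front one; same make, size, contents and point
- bin_third_center (a point): the third full blue bin in that lane, touching the second; same make, size, contents and point
- lane_sleeves: blue-tagged supply lane with aluminium rails: a bed of free-turning skate wheels 300 long, sloping down to its near end at 0.105 rad. Rails 68 apart (4 play a side), 12 above the wheels; black near end stop 18 above them. Origin on the bench below the stop; axes level, x along the lane away from the near end, y across. Three lanes stand 110 apart, in any left-to-right order
- sleeves_front (a point): front place in the blue-tagged lane: centre of a bin resting against the near end stop, 135 over the bench (wheels 30 below it). Axes as the lane's
- sleeves_next (a point): place of the second bin in the blue-tagged lane: centre of a bin touching one that rests against the stop, 90 farther up the lane
- lane_return: empties return lane, red side rails and red tag: same wheel bed, 300 long, but sloping DOWN away from its open near end at 0.105 rad to a black stop at the far end; a bin let go on it rolls off along x by itself, at about 0.12 m/s. Rails 72 apart (6 play a side), 12 above the wheels. Origin on the bench below its near end; axes level, x along the lane away from the near end, y across
- return_near (a point): near, high end of the return lane: centre of a bin set on its wheels 5 in from the near end, 175 over the bench (wheels 30 below it). Axes as the lane's
- return_far (a point): far, low end of the return lane: centre of a bin resting against the stop there, 205 from the near point
- tray_blue_seat (a point): the blue sheet-metal bin tray fixed to the bench: where the centre of a bin lies that stands in the middle of it. Tray inside 104 (x, along the bin) x 74 (y), walls 3 thick and 13 high over the bench, floor 3 thick; the point is 33 over the bench
- feet_front_center (a point): leave alone: front bin of the yellow-tagged supply lane, yellow, same size, holding black desk feet; its centre
- feet_second_center (a point): leave alone: second yellow bin in that lane; its centre
- feet_bench_center (a point): leave alone: yellow bin of desk feet in the yellow tray on the bench, beside the blue tray; its centre
- enamel_tin: leave alone: steel paint tin with a yellow band, 108 across, 120 high; origin under its middle
- primer_tin: leave alone: black paint tin, 108 across, 120 high; origin under its middle
- mini_roller: leave alone: mini paint roller with a red handle lying along its x, the sleeve at 165 along x, 31 high; origin under the handle's middle
- paint_tub: leave alone: white tub 110 x 110 x 65 high with a red-handled brush in it; origin under its middle
- tin_opener: leave alone: screwdriver 190 long lying on the bench

How it is judged:
By the outcome, as a careful person would: the job done as asked, in the order asked, and still so for the second after the job is handed in, with the robot touching nothing.
It also fails if it takes over 58 s, if anything falls off the work surface, if the arm or the gripper's body presses on something with over 40 N, if the wrist force passes 120 N, or if a joint passes its speed limit or range.

### The arm

A 7-joint arm with a two-finger parallel gripper is mounted at the origin on the work surface. World frame = base frame: x ahead of the robot, y to its left, z up, the work surface at z = 0. Lengths are in mm, angles in rad, forces in N, time in s.
With the tool pointing down it reaches from about 400 to 850 mm from the base axis. Payload 4.5 kg.
Tool frame: the origin (TCP) lies midway between the tips of the shut fingers; the grasp point (between the pads) lies 19 mm behind it; z points along the fingers, y is the line along which they close (so a half turn about z gives the same grasp; the last joint's range is limited). The gripper opens to 88 mm and grips with 3 to 60 N. Pads are 18 mm wide; open, the fingers measure 123 mm over their backs; the gripper's body (75 mm by 187 mm) begins 45 mm behind the grasp point.
Start: joints at [-1.16, 0.689, -0.195, 1.565, 0.157, 0.902, -0.215], TCP at [229.949, 581.186, 238.743] pointing down, gripper open.
Joint ranges: [-3.01, 3.01], [-0.46, 2.08], [-1.47, 1.51], [0.13, 2.56], [-1, 4.14], [0.04, 2.09], [-2.66, 2.66]. Speed limits (rad/s): [2.57, 2.57, 3.14, 3.14, 3.14, 3.14, 3.14].

### API

Orientations are given as a rotation vector (axis times angle).
In Python, from bench import env, capture, nets gives the robot as it stands.
- The arm moves only by the tool apply_moves, never from a script. Its argument "series" is a list of rows, each a list of 7 numbers: the shift along the world's x, y, z in mm, then the turn, a rotation vector about the world's x, y, z in rad, then the opening in per cent of the stroke, from 0 (shut) to 100 (fully open). In form: [[tx, ty, tz, rx, ry, rz, fingers], ...]. A call has 1 to 10 rows; each row shifts and turns the commanded pose from where the row before left it; what a row does not reach is not made up. A row lasts 1/10 s, in which the tool goes at most 50 mm and 8.59 degrees, less where a joint would pass 70% of its speed; a pose out of reach is approached as far as the arm can. A call with a gripper value outside its range is refused whole. The fingers move at their own pace and stop on an object; "force" is the grip in N (left out, the last holds). Time passes only in rows, so rows that do not move let the fingers close. It gives the time, the measured TCP pose, the force, the opening and the grip force at its end, in the units of the state.
- env.read_state(): the state, without advancing time (a new reading comes with each control period).
- capture(name): name is "side" or "top"; returns a dict with "frame" (480x640x3 uint8, red, green, blue), "vertical_fov" (degrees; the focal length in pixels is half the picture's height over the tangent of half this angle, whatever the lens; pixels are square), "cx", "cy" (the principal point, pixels), "R" (3x3) and "t" (3): a world point X has camera coordinates R X + t. Camera axes: x right, y down, z forward; pixel columns grow to the right and rows downward; lengths in mm; the calibration is good to about 2 mm. A picture is of the moment at which its call begins. There is no depth.
- env.close_job(): hands the job in; it is judged then, once.
Trained networks look in the newest picture that a camera, given by its name, has taken for a name from the list of things; names that differ only in an ending like _2 or _b are one class to them, and where a whole thing is asked for, a point or a joint stands for the part that bears it (a point fixed in the world has none). Each returns a list of dicts, best first, with "conf" (0 to 1); they miss things now and then, are a little off and sometimes report something else, mostly with a low value. They report only what shows in the picture. A call takes as long as a camera call.
- nets.cut_out(camera, target): "pixels" (480x640 bool, what is visible of it) and "box" ([left, top, right, bottom] in pixels, round what is visible of it).
- nets.pinpoint(camera, target): "location" ([column, row] in pixels: a listed point, or the origin of a listed thing).
The state is a dict: "time": time; "qpos": joint angles; "joint_velocities": joint speeds; "tau": joint torques, N m; "tool_pos": TCP position; "ee_rot": TCP orientation; "contact_force": force on the tool from outside, world axes, zero at the start; "ft_torque": the same for the moment, N m; "grip_width": opening from 0.0 (shut) to 1.0 (fully open); "grip_force": force on a finger pad.
Only numpy, scipy, OpenCV 4.12 (cv2) and the standard library are available. Lean on these libraries where they do the work, as an engineer would, in place of code of your own. Each camera call takes 0.05 s, during which the arm holds its last target. There are 200 camera calls.

## Working session

There is one attempt and no reset: what is moved stays moved. The work goes in short steps, Python scripts to look and compute and a tool call to move; the robot and the scene stay as the last step left them, time stands still between calls to the robot, and variables do not carry over. Pictures are saved under pics/ and viewed, at most 12 in all, crops included, and the job is handed in when it is done.

Besides the shell and the picture viewer there is one more tool, called as name(argument=value, ...), one argument or row to a line, values as JSON. apply_moves: Moves the arm, as the interface text tells. Its arguments: {"type":"object","properties":{"series":{"type":"array","items":{"type":"array","items":{"type":"number"}}},"force":{"type":"number"}},"required":["series"]}

```bash
mkdir -p pics; ls
cat > h.py <<'E'
import numpy as np, cv2
from bench import env, capture, nets
def cam(n):
    c=capture(n); c['f']=240/np.tan(np.radians(c['vertical_fov'])/2); c['R']=np.array(c['R']);c['t']=np.array(c['t']);return c
def ray(c,p):
    d=c['R'].T@np.array([(p[0]-c['cx'])/c['f'],(p[1]-c['cy'])/c['f'],1]); return -c['R'].T@c['t'],d/np.linalg.norm(d)
def atz(c,p,z):
    o,d=ray(c,p); return o+d*(z-o[2])/d[2]
def tri(c1,p1,c2,p2):
    A=np.zeros((3,3));b=np.zeros(3);L=[]
    for c,p in((c1,p1),(c2,p2)):
        o,d=ray(c,p);M=np.eye(3)-np.outer(d,d);A+=M;b+=M@o;L.append((o,M))
    X=np.linalg.solve(A,b);return X,[np.linalg.norm(M@(X-o)) for o,M in L]
def proj(c,X):
    v=c['R']@np.array(X)+c['t'];return np.array([c['cx']+c['f']*v[0]/v[2],c['cy']+c['f']*v[1]/v[2]])
def save(c,n): cv2.imwrite('pics/'+n,c['frame'][:,:,::-1])
E
python3 - <<'E'
from h import *
np.set_printoptions(precision=1,suppress=True)
s=cam('side');t=cam('top');save(s,'s0.png');save(t,'t0.png')
for c in(s,t):print(c['f'],-c['R'].T@c['t'],c['R'])
Z=dict(bin_empty_center=33,bin_front_center=135,bin_second_center=144,bin_third_center=153,lane_sleeves=0,sleeves_front=135,sleeves_next=144,lane_return=0,return_near=175,return_far=153,tray_blue_seat=33,feet_front_center=135,feet_bench_center=33)
for n,z in Z.items():
    a=nets.pinpoint('side',n)[:2];b=nets.pinpoint('top',n)[:2]
    print(n,z,'top',[(np.array(q['location']),round(q['conf'],2),atz(t,q['location'],z)[:2]) for q in b],'side',[(np.array(q['location']),round(q['conf'],2),atz(s,q['location'],z)[:2]) for q in a])
    if a and b: print('   tri',*tri(s,a[0]['location'],t,b[0]['location']))
print(env.read_state())
E
```

```text
pics
624.1093884263313 [-262.8 1026.6 1178.6] [[-0.8 -0.7 -0. ]
 [-0.4  0.5 -0.8]
 [ 0.5 -0.6 -0.7]]
469.94556056843334 [ 362.7   93.7 1318.3] [[ 0.  -1.  -0. ]
 [-1.  -0.  -0.1]
 [ 0.1  0.  -1. ]]
bin_empty_center 33 top [(array([243. , 274.1]), 0.56, array([432.1, 331.3]))] side [(array([301. , 331.1]), 0.63, array([431.2, 326.5]))]
   tri [430.5 329.6  36.7] [np.float64(1.7085144308314952), np.float64(1.7085144308315283)]
bin_front_center 135 top [(array([365.8, 236.6]), 0.79, array([522.8,   2.8]))] side [(array([352.2, 215.3]), 0.91, array([539.9,   3.9]))]
   tri [527.8   7.5 142.5] [np.float64(7.329152023340278), np.float64(7.329152023340435)]
bin_second_center 144 top [(array([458.7, 316.1]), 0.65, array([ 325.5, -222.4])), (array([369.3, 197.6]), 0.64, array([621.9,  -6.2]))] side []
bin_third_center 153 top [(array([374.1, 166.1]), 0.73, array([702.1, -18.5])), (array([409.6, 234.1]), 0.31, array([ 527. , -105.1]))] side [(array([310.3, 184.7]), 0.63, array([700.5,  -7.4]))]
   tri [707.  -18.  143.5] [np.float64(2.5249294645467306), np.float64(2.524929464546626)]
lane_slee
[... 1814 characters left out ...]
239.7]), 0.95, array([ 515.2, -109.2]))] side [(array([384.3, 201.7]), 0.72, array([511.1, -99.6]))]
   tri [ 517.2 -110.2  125.6] [np.float64(0.9713239820904123), np.float64(0.971323982090578)]
feet_bench_center 33 top [] side [(array([335.6, 300.8]), 0.63, array([433. , 196.8]))]
{'time': 1.4, 'qpos': array([-1.2,  0.7, -0.2,  1.6,  0.2,  0.9, -0.2]), 'joint_velocities': array([-0., -0., -0., -0., -0.,  0., -0.]), 'tau': array([  0. , -52.7,  -1.3, -15.4,  -0.1,  -0. ,   0. ]), 'tool_pos': array([230. , 581.2, 238.7]), 'ee_rot': array([-0.6, -3.1, -0. ]), 'contact_force': array([-0.1,  0.4, -0. ]), 'ft_torque': array([ 0. ,  0.1, -0. ]), 'grip_force': 0.0, 'grip_width': 0.9994538116578501}
```

Run:
```python
import cv2
a=cv2.imread('pics/t0.png')[110:340,180:500]; b=cv2.imread('pics/s0.png')[120:420,180:480]
cv2.imwrite('pics/t0c.png',cv2.resize(a,(800,575),interpolation=cv2.INTER_CUBIC));cv2.imwrite('pics/s0c.png',cv2.resize(b,(600,600),interpolation=cv2.INTER_CUBIC))
```

```text
(no output)
```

View pics/t0c.png

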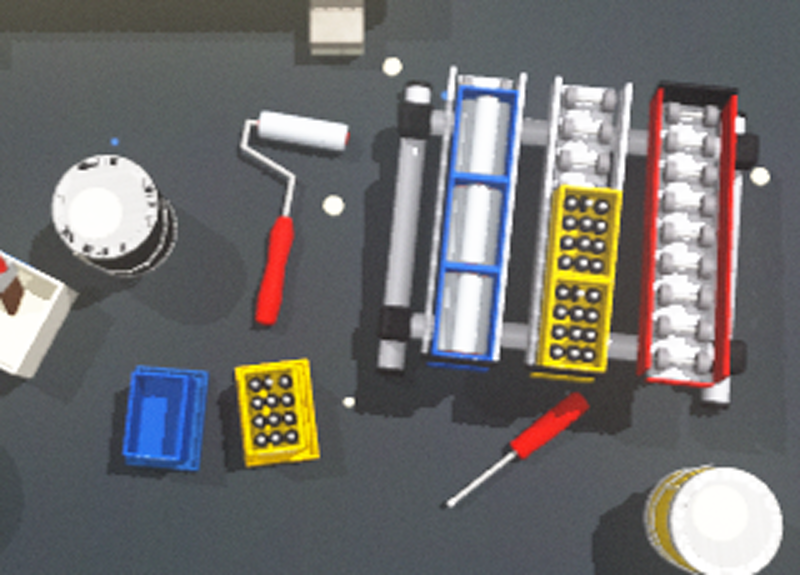

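View pics/s0c.png

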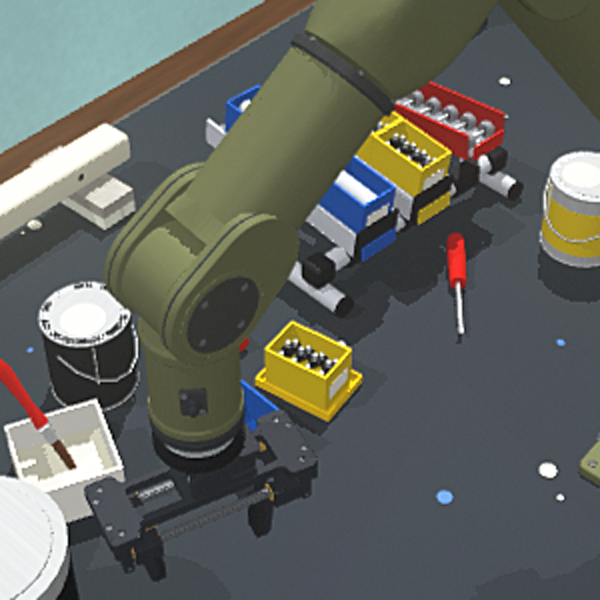

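The top view shows the blue tray with its bin at about (243,275) full-frame. The blue lane is leftmost with three bins, then the yellow lane, then the red lane with its near end at about (456,260). All of it is yawed slightly clockwise. Next I'll fit box silhouettes.

```bash
cat > fit.py <<'E'
from h import *
from scipy.optimize import minimize
def box(x,y,z,yaw,pitch,L=90,W=60,H=60):
    R=cv2.Rodrigues(np.array([0,0,yaw]))[0]@cv2.Rodrigues(np.array([0,-pitch,0.]))[0]
    P=np.array([[a*L/2,b*W/2,c*H/2] for a in(-1,1) for b in(-1,1) for c in(-1,1)])
    return P@R.T+[x,y,z]
def sil(c,P,S=4):
    h=cv2.convexHull(np.array([proj(c,p)+.5 for p in P],np.float32))
    m=np.zeros((480,640),np.uint8);cv2.fillConvexPoly(m,np.round(h*16).astype(np.int32),1,cv2.LINE_8,4)
    return m>0
def fit(views,z,pitch,x0,L=90,off=0):
    def cost(v):
        s=0
        for c,m in views:
            q=sil(c,box(v[0],v[1],z,v[2],pitch,L)); s+=1-(q&m).sum()/(q|m).sum()
        return s
    b=None
    for dy in(-.1,0,.1):
        S=np.array([x0]*4,float);S[:,2]+=dy;S[1,0]+=8;S[2,1]+=8;S[3,2]+=.12
        r=minimize(cost,x0,method='Nelder-Mead',options=dict(initial_simplex=S,xatol=.05,fatol=1e-5))
        if b is None or r.fun<b.fun:b=r
    return b.x,b.fun
E
python3 - <<'E'
from fit import *
np.set_printoptions(precision=3,suppress=True)
t=cam('top')
e=nets.cut_out('top','bin_empty_center');print([(q['conf'],q['box']) for q in e]);m=e[0]['pixels']
print('empty',fit([(t,m)],33,0,[431,330,-.08]))
for n,x0,z in(('bin_front_center',[525,3,-.08],135),('bin_second_center',[620,-6,-.08],144.4),('bin_third_center',[710,-15,-.08],153.9),('feet_front_center',[515,-109,-.08],135)):
    e=nets.cut_out('top',n);print(n,[(round(q['conf'],2),q['box']) for q in e])
    for q in e[:3]:
        if q['conf']>.3: print(fit([(t,q['pixels'])],z,.105,x0))
# tray: blue colour in tray area, footprint hull 110x80, z 0..13
f=t['frame'].astype(int);b=((f[:,:,2]>f[:,:,0]*1.6)&(f[:,:,2]>90))
mm=np.zeros_like(b);mm[240:310,215:270]=b[240:310,215:270];ys,xs=np.where(mm);print('blue',xs.min(),xs.max(),ys.min(),ys.max())
r=((f[:,:,0]>f[:,:,2]*2)&(f[:,:,0]>110)).astype(np.uint8);r[:, :430]=0;r[270:]=0;r[:140]=0
for row in range(150,262,10):print(row,np.where(r[row,:500])[0])
big=cv2.resize(t['frame'][235:315,205:315,::-1],None,fx=7,fy=7,interpolation=cv2.INTER_CUBIC);cv2.imwrite('pics/tray.png',big)
E
```

```text
[(0.79, [230.2, 255.0, 259.3, 295.9])]
empty (array([429.011, 329.903,  -0.077]), np.float64(0.048231511254019255))
bin_front_center [(0.7, [352.0, 215.4, 383.3, 253.7])]
(array([528.558,   2.803,  -0.127]), np.float64(0.07739938080495357))
bin_second_center [(0.61, [354.8, 183.9, 381.8, 214.5]), (0.19, [361.0, 144.4, 388.0, 178.4])]
(array([621.577,  -6.424,  -0.123]), np.float64(0.10778443113772451))
bin_third_center [(0.72, [361.3, 144.4, 389.1, 178.7])]
(array([714.072, -14.13 ,  -0.121]), np.float64(0.17420596727622717))
feet_front_center [(0.64, [396.0, 219.6, 424.1, 256.3]), (0.64, [355.7, 214.4, 380.7, 255.7])]
(array([ 517.531, -106.787,   -0.101]), np.float64(0.06238185255198492))
(array([ 515.  , -109.  ,   -0.18]), np.float64(1.0))
blue 229 263 256 298
150 [441 442 443 444 472 473 474]
160 [440 441 442 443 444 469 470 471 472 473]
170 [439 440 441 442 443 469 470 471 472 473 474]
180 [439 440 441 442 443 468 469 470 471 472 473]
190 [438 439 440 441 442 468 469 470 471 472]
200 [438 439 440 441 468 469 470 471 472]
210 [438 439 440 441 467 468 469 470 471]
220 [437 438 439 440 441 467 468 469 470 471]
230 [437 438 439 440 467 468 469 470 471]
240 [436 437 438 439 440 466 467 468 469 470 471]
250 [435 436 437 438 439 466 467 468 469 470 471]
260 [466 467 468 469 470]
```

View pics/tray.png

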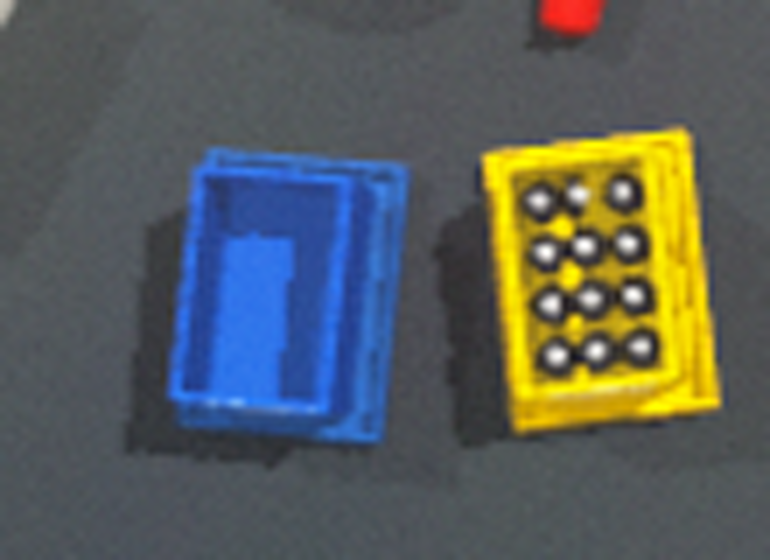

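The tray zoom shows the blue bin's rim corners at about (205,168), (352,178), (325,410), (172,400) and the tray's outer corners at about (210,148), (408,165), (382,440), (180,428). The yellow tray is clear, well to the right.

Run:
```python
from fit import *
np.set_printoptions(precision=1,suppress=True)
t=cam('top')
def q(P,z):
    X=np.array([atz(t,(205+u/7-.5,235+v/7-.5),z)[:2] for u,v in P]);print(X.mean(0),[np.round(np.linalg.norm(X[i]-X[i-1])) for i in range(4)],[np.arctan2(*(X[i]-X[j])[::-1]) for i,j in((0,3),(1,2))])
np.set_printoptions(precision=3)
print('rim');q([(205,168),(352,178),(325,410),(172,400)],63)
print('tray');q([(210,148),(408,165),(382,440),(180,428)],13)
# rails top z along lane: near 157
for row,l,r in((250,435,471),(200,438,472),(150,441,474)):
    z=157-.105*(250-row)*2.45
    print('rail',z,atz(t,(l-.5,row),z)[:2],atz(t,(r+.5,row),z)[:2])
# predictions
yaw=-.09;
for y in(-.08,-.1,-.12):
  c,s=np.cos(y),np.sin(y);F=np.array([529,3.]);ex=np.array([c,s]);ey=np.array([-s,c])
  print(y,'yel',F-110*ey,'ret lane origin',F-46*ex-220*ey)
c=t;big=cv2.resize(t['frame'][135:275,340:490,::-1],None,fx=4,fy=4,interpolation=cv2.INTER_CUBIC)
def dr(P,col):
    for p in P: u=(proj(t,p)-[340,135]+.5)*4;cv2.circle(big,tuple(int(v) for v in u),3,col,-1)
y=-.1;ex=np.array([np.cos(y),np.sin(y)])
for k in range(3):
    o=np.array([529,3.])+ex*89.5*k; dr(box(o[0],o[1],135+9.4*k,y,.105)[1::2],(0,255,0))
cv2.imwrite('pics/lanes.png',big)
```

```text
rim
[426.214 327.903] [np.float64(89.0), np.float64(57.0), np.float64(89.0), np.float64(58.0)] [np.float64(-0.10990802572930553), np.float64(-0.09060491315888078)]
tray
[426.424 324.652] [np.float64(111.0), np.float64(80.0), np.float64(109.0), np.float64(80.0)] [np.float64(-0.07524269177452787), np.float64(-0.07125953060888694)]
rail 157.0 [ 486.839 -165.081] [ 487.141 -256.264]
rail 144.1375 [ 615.922 -179.219] [ 616.079 -267.754]
rail 131.275 [ 751.813 -193.958] [ 751.83  -282.245]
-0.08 yel [ 520.209 -106.648] ret lane origin [ 465.566 -212.62 ]
-0.1 yel [ 518.018 -106.45 ] ret lane origin [ 461.266 -211.309]
-0.12 yel [ 515.832 -106.209] ret lane origin [ 456.994 -209.911]
```

View pics/lanes.png

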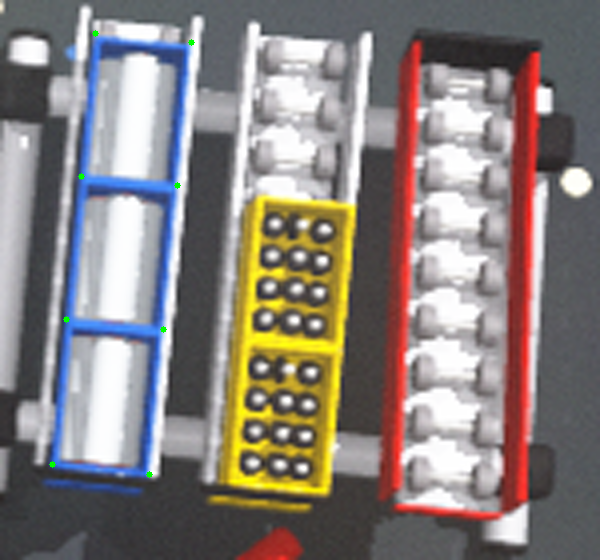

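```bash
cat >> h.py <<'E'
from scipy.spatial.transform import Rotation as Ro
def goal(x,y,z,yaw,pitch=0):
    """pitch>0: bin x axis rises"""
    s=env.read_state();C=Ro.from_rotvec(s['ee_rot'])
    B=Ro.from_euler('z',yaw)*Ro.from_euler('y',-pitch)
    best=None
    for a in(0,np.pi):
        T=B*Ro.from_euler('x',np.pi)*Ro.from_euler('z',a);d=(T*C.inv()).as_rotvec()
        if best is None or np.linalg.norm(d)<np.linalg.norm(best):best=d
    print('t',round(s['time'],2),'pos',np.round(s['tool_pos'],1),'shift',np.round(np.array([x,y,z])-s['tool_pos'],1),'turn',np.round(best,3),'w',round(s['grip_width'],2),'q7',round(s['qpos'][6],2))
E
python3 -c "
from h import *
goal(428,329,33,-.088)"
```

```text
t 1.75 pos [230.  581.2 238.7] shift [ 198.  -252.2 -205.7] turn [-0.     0.     0.289] w 1.0 q7 -0.22
```

apply_moves(
  series=[
    [20,-25,0,0,0,0.03,100],
    [25,-32,0,0,0,0.037,100],
    [25,-32,0,0,0,0.037,100],
    [25,-32,-10,0,0,0.037,100],
    [25,-32,-20,0,0,0.037,100],
    [25,-32,-20,0,0,0.037,100],
    [25,-32,-20,0,0,0.037,100],
    [28,-35,-15,0,0,0.037,100],
    [0,0,0,0,0,0,100],
    [0,0,0,0,0,0,100],
  ],
  force=15,
)

```text
time: 2.75
tool_pos: [428.8, 328.0, 153.4]
ee_rot: [-0.143, -3.138, 0.001]
contact_force: [-1.0, 1.1, 0.2]
grip_width: 1.002
grip_force: 0.0
```

Run:
```python
from fit import *
goal(428,329,33,-.088)
s=cam('side');t=cam('top')
big=s['frame'][200:460,160:460,::-1].copy();big=cv2.resize(big,None,fx=2.3,fy=2.3,interpolation=cv2.INTER_CUBIC)
for p in box(428,329,33,-.088,0): u=(proj(s,p)-[160,200]+.5)*2.3;cv2.circle(big,tuple(int(v) for v in u),3,(0,255,0),-1)
cv2.imwrite('pics/s1.png',big)
```

```text
t 2.75 pos [428.8 328.  153.4] shift [  -0.8    1.  -120.4] turn [ 0.    -0.     0.003] w 1.0 q7 0.41
```

View pics/s1.png

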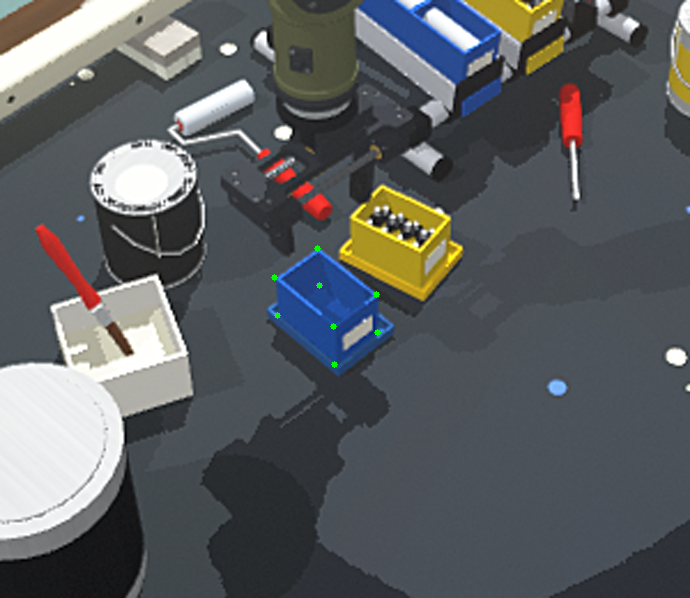

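The predicted box corners (green) sit on the bin's visible corners to about a pixel, and the gripper hangs aligned above it. I'll descend.

apply_moves(
  series=[
    [-1,1,-25,0,0,0,100],
    [0,0,-30,0,0,0,100],
    [0,0,-30,0,0,0,100],
    [0,0,-25,0,0,0,100],
    [0,0,-10,0,0,0,100],
    [0,0,0,0,0,0,100],
    [0,0,0,0,0,0,60],
    [0,0,0,0,0,0,60],
    [0,0,0,0,0,0,60],
    [0,0,0,0,0,0,60],
  ],
)

```text
time: 3.85
tool_pos: [427.4, 330.3, 34.6]
ee_rot: [0.138, 3.138, 0.001]
contact_force: [-0.9, -0.6, 4.8]
grip_width: 0.68
grip_force: 15.0
```

apply_moves(
  series=[
    [0,0,0,0,0,0,60],
    [0,0,0,0,0,0,60],
    [0,0,0,0,0,0,60],
    [0,0,0,0,0,0,60],
  ],
)

```text
time: 4.25
tool_pos: [427.4, 330.3, 34.6]
ee_rot: [0.138, 3.138, 0.001]
contact_force: [-0.8, -0.6, 5.4]
grip_width: 0.677
grip_force: 15.0
```

apply_moves(
  series=[
    [0,0,15,0,0,0,55],
    [0,0,30,0,0,0,55],
    [0,0,35,0,0,0,55],
    [0,0,40,0,0,0,55],
    [0,0,40,0,0,0,55],
    [0,0,40,0,0,0,55],
    [0,0,20,0,0,0,55],
    [0,0,0,0,0,0,55],
  ],
)

```text
time: 5.05
tool_pos: [428.2, 331.3, 256.7]
ee_rot: [0.138, 3.134, 0.007]
contact_force: [0.0, 0.1, -0.8]
grip_width: 0.68
grip_force: 15.0
```

```bash
python3 -c "
from h import *
goal(516,-217,235,-.1,-.105)"
```

```text
t 5.05 pos [428.2 331.3 256.7] shift [  87.8 -548.3  -21.7] turn [ 0.006  0.109 -0.011] w 0.68 q7 0.48
```

apply_moves(
  series=[
    [3,-20,0,0,0,0,55],
    [6,-35,0,0,0,0,55],
    [6,-35,0,0,0,0,55],
    [6,-35,0,0,0,0,55],
    [6,-35,0,0,0,0,55],
    [6,-35,0,0,0,0,55],
    [6,-35,0,0,0,0,55],
    [6,-35,0,0,0,0,55],
    [6,-35,0,0,0,0,55],
    [6,-35,0,0,0,0,55],
  ],
)

```text
time: 6.05
tool_pos: [482.9, -6.5, 252.2]
ee_rot: [-0.138, -3.136, 0.0]
contact_force: [0.5, 0.4, -1.1]
grip_width: 0.68
grip_force: 15.0
```

apply_moves(
  series=[
    [6,-35,0,0,0.02,0,55],
    [6,-35,0,0,0.02,0,55],
    [6,-35,0,0,0.02,0,55],
    [6,-35,0,0,0.02,-0.005,55],
    [6,-35,0,0.006,0.029,-0.006,55],
    [1,-20,-5,0,0,0,55],
    [0,-18,-15,0,0,0,55],
    [0,0,0,0,0,0,55],
    [0,0,0,0,0,0,55],
  ],
)

```text
time: 6.95
tool_pos: [514.0, -216.5, 232.5]
ee_rot: [-0.148, -3.026, -0.005]
contact_force: [-0.1, 0.5, -0.7]
grip_width: 0.677
grip_force: 15.0
```

Run:
```python
from fit import *
goal(516,-217,175,-.1,-.105)
for n,(a,b,c,d) in dict(side=(90,290,330,530),top=(150,290,400,540)).items():
    s=cam(n);k=3
    big=cv2.resize(s['frame'][a:b,c:d,::-1],None,fx=k,fy=k,interpolation=cv2.INTER_CUBIC)
    if n=='top': T=big
    for p in box(*env.read_state()['tool_pos'],-.1,-.105): cv2.circle(big,tuple(int(v) for v in (proj(s,p)-[c,a]+.5)*k),2,(0,255,0),-1)
    o=np.array([511,-216.3]);ex=np.array([np.cos(.1),-np.sin(.1)]);ey=np.array([-ex[1],ex[0]])
    for L in(-50,250):
        for y in(-36,36):
            q=o+ex*L+ey*y;p=[*q,157-.105*(L+50)];cv2.circle(big,tuple(int(v) for v in (proj(s,p)-[c,a]+.5)*k),2,(255,255,0),-1)
    if n=='side':S=big
h=600;out=np.zeros((600,800,3),np.uint8)
out[:400,:400]=cv2.resize(S,(400,400));out[:400,400:]=cv2.resize(T,(400,400))
cv2.imwrite('pics/a2.png',out[:400])
```

```text
t 6.95 pos [ 514.  -216.5  232.5] shift [  2.   -0.5 -57.5] turn [ 0.001 -0.007 -0.002] w 0.68 q7 1.5
```

View pics/a2.png

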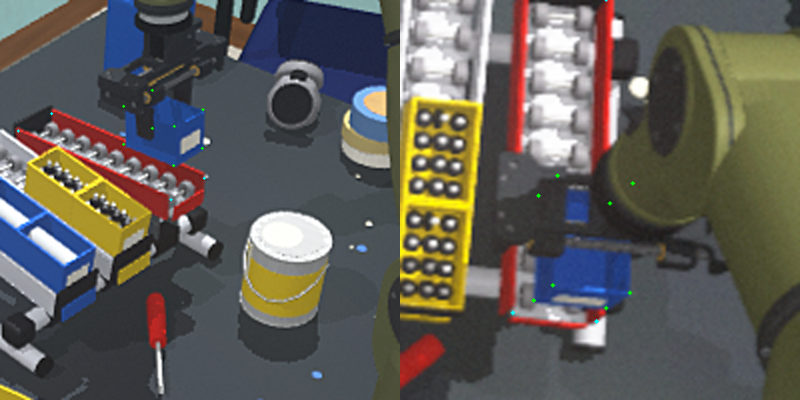

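Dots agree: the held bin hangs centred between the red rails' near ends in both views. I'll lower it.

apply_moves(
  series=[
    [1,0,-10,0,0,0,55],
    [1,0,-15,0,-0.005,0,55],
    [0,-0.5,-15,0,0,0,55],
    [0,0,-8,0,0,0,55],
    [0,0,-3,0,0,0,55],
    [0,0,-1,0,0,0,55],
    [0,0,0,0,0,0,55],
  ],
)

```text
time: 7.75
tool_pos: [517.3, -218.2, 182.1]
ee_rot: [-0.149, -3.035, -0.003]
contact_force: [0.2, -1.0, -1.2]
grip_width: 0.679
grip_force: 15.0
```

apply_moves(
  series=[
    [0,0.5,-2,0,0,0,55],
    [0,0.5,-1.5,0,0,0,55],
    [0,0,-1,0,0,0,55],
    [0,0,0,0,0,0,55],
  ],
)

```text
time: 8.15
tool_pos: [516.9, -217.3, 177.2]
ee_rot: [-0.15, -3.034, -0.003]
contact_force: [-0.3, 0.7, -0.8]
grip_width: 0.679
grip_force: 15.0
```

apply_moves(
  series=[
    [0,0,-1,0,0,0,55],
    [0,0,-0.5,0,0,0,55],
    [0,0,0,0,0,0,55],
  ],
)

```text
time: 8.45
tool_pos: [517.4, -217.4, 176.1]
ee_rot: [-0.15, -3.035, -0.003]
contact_force: [-0.4, 0.3, 0.7]
grip_width: 0.679
grip_force: 15.0
```

apply_moves(
  series=[
    [0,0,-0.5,0,0,0,55],
    [0,0,0,0,0,0,72],
    [0,0,0,0,0,0,85],
    [0,0,0,0,0,0,100],
    [0,0,0,0,0,0,100],
    [0,0,0,0,0,0,100],
    [0,0,0,0,0,0,100],
    [0,0,5,0,0,0,100],
    [0,0,10,0,0,0,100],
    [0,0,20,0,0,0,100],
  ],
)

```text
time: 9.45
tool_pos: [516.2, -217.1, 210.3]
ee_rot: [-0.149, -3.031, -0.004]
contact_force: [-0.2, -0.1, 0.0]
grip_width: 0.995
grip_force: 0.0
```

apply_moves(
  series=[
    [0,0,30,0,0,0,100],
    [0,30,30,0,0,0,100],
    [0,35,0,0,0,0,100],
    [0,35,0,0,0,0,100],
    [0,35,0,0,0,0,100],
    [0,35,0,0,0,0,100],
    [0,35,0,0,0,0,100],
    [0,0,0,0,0,0,100],
    [0,0,0,0,0,0,100],
  ],
)

```text
time: 10.35
tool_pos: [517.1, -11.8, 271.0]
ee_rot: [-0.147, -3.035, -0.002]
contact_force: [0.4, -1.3, 0.6]
grip_width: 1.001
grip_force: 0.0
```

Run:
```python
from fit import *
goal(528,3,210,-.1,.105)
S=cam('side');T=cam('top')
out=np.hstack([cv2.resize(S['frame'][90:290,290:490,::-1],(400,400)),cv2.resize(T['frame'][130:290,340:500,::-1],(400,400))])
cv2.imwrite('pics/a3.png',out)
```

```text
t 10.35 pos [517.1 -11.8 271. ] shift [ 10.9  14.8 -61. ] turn [-0.017 -0.207 -0.003] w 1.0 q7 1.17
```

View pics/a3.png

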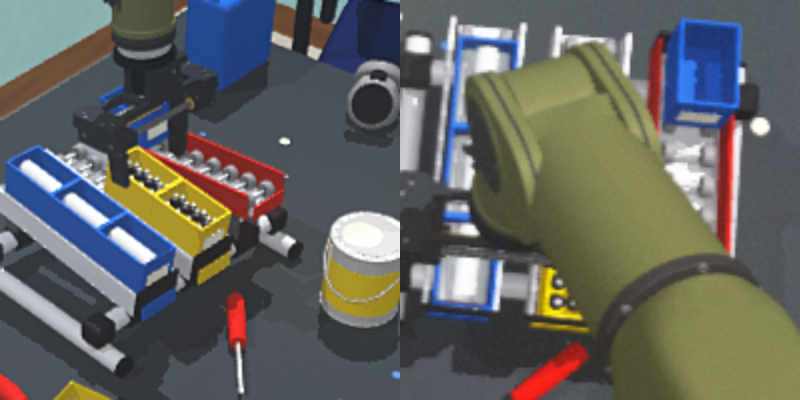

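The empty bin has rolled to the far stop of the red lane and stands upright. Now I'll go over the front full bin.

apply_moves(
  series=[
    [2,3,-5,-0.003,-0.04,0,100],
    [3,4,-10,-0.004,-0.045,0,100],
    [3,4,-10,-0.004,-0.045,-0.001,100],
    [3,4,-10,-0.004,-0.045,-0.002,100],
    [0,0,-5,-0.002,-0.032,0,100],
    [0,0,0,0,0,0,100],
    [0,0,0,0,0,0,100],
  ],
)

```text
time: 11.15
tool_pos: [528.2, 1.4, 230.5]
ee_rot: [0.157, 3.034, -0.009]
contact_force: [-0.6, -0.5, -0.9]
grip_width: 1.004
grip_force: 0.0
```

Run:
```python
from fit import *
goal(528,3,135,-.1,.105)
s=cam('side');k=6;a,c=165,300
big=cv2.resize(s['frame'][a:a+95,c:c+110,::-1],None,fx=k,fy=k,interpolation=cv2.INTER_CUBIC)
for p in box(528,3,135,-.1,.105): cv2.circle(big,tuple(int(v) for v in (proj(s,p)-[c,a]+.5)*k),3,(0,255,0),-1)
cv2.imwrite('pics/a4.png',big)
```

```text
t 11.15 pos [528.2   1.4 230.5] shift [ -0.2   1.6 -95.5] turn [ 0.    -0.002  0.004] w 1.0 q7 1.01
```

View pics/a4.png

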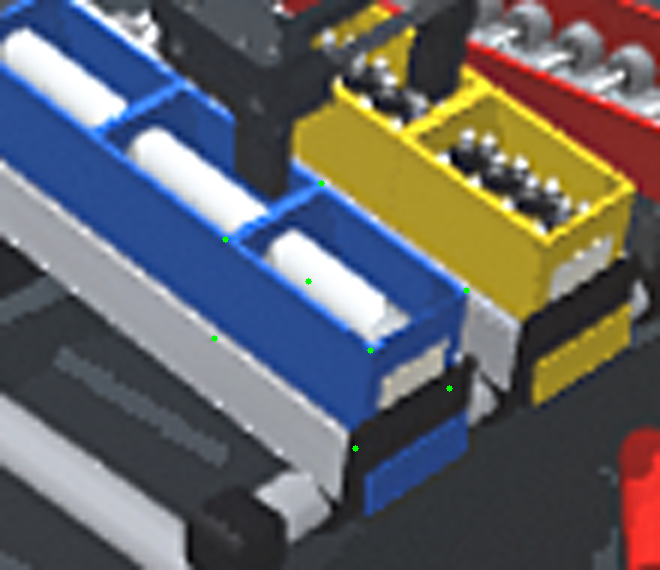

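The predicted corners lie on the front bin's corners. I'll descend and grip.

apply_moves(
  series=[
    [0,1,-15,0,0,0,100],
    [0,0.5,-25,0,0,0.003,100],
    [0,0,-25,0,0,0,100],
    [0,0,-18,0,0,0,100],
    [0,0,-8,0,0,0,100],
    [0,0,-3,0,0,0,100],
    [0,0,0,0,0,0,100],
    [0,0,0,0,0,0,80],
  ],
  force=20,
)

```text
time: 12.0
tool_pos: [528.7, 4.2, 137.1]
ee_rot: [0.15, 3.033, -0.007]
contact_force: [0.3, -0.5, 0.2]
grip_width: 0.925
grip_force: 0.0
```

apply_moves(
  series=[
    [0,0,0,0,0,0,55],
    [0,0,0,0,0,0,55],
    [0,0,0,0,0,0,55],
    [0,0,0,0,0,0,55],
    [0,0,0,0,0,0,55],
    [0,0,0,0,0,0,55],
  ],
)

```text
time: 12.6
tool_pos: [528.2, 3.8, 136.7]
ee_rot: [0.151, 3.034, -0.008]
contact_force: [-0.4, -0.8, 6.0]
grip_width: 0.677
grip_force: 20.0
```

apply_moves(
  series=[
    [-0.5,0,5,0,0,0,55],
    [-1,0,10,0,0,0,55],
    [-1.5,0,15,0,0,0,55],
    [-2.5,0.2,20,0,0,0,55],
    [-2.5,0.2,25,0,0,0,55],
    [-3,0.3,25,0,0,0,55],
    [-2.5,0.2,25,0,0,0,55],
    [-1,0,10,0,0,0,55],
    [0,0,0,0,0,0,55],
  ],
)

```text
time: 13.5
tool_pos: [513.6, 5.2, 272.4]
ee_rot: [0.15, 3.032, -0.007]
contact_force: [-0.1, 0.6, -2.8]
grip_width: 0.676
grip_force: 20.0
```

Run:
```python
from fit import *
goal(426.4,324.7,150,-.073,0)
s=cam('side');k=2;a,c=110,250
cv2.imwrite('pics/a5.png',cv2.resize(s['frame'][a:a+190,c:c+220,::-1],None,fx=2.5,fy=2.5,interpolation=cv2.INTER_CUBIC))
```

```text
t 13.5 pos [513.6   5.2 272.4] shift [ -87.2  319.5 -122.4] turn [0.008 0.105 0.026] w 0.68 q7 1.04
```

View pics/a5.png

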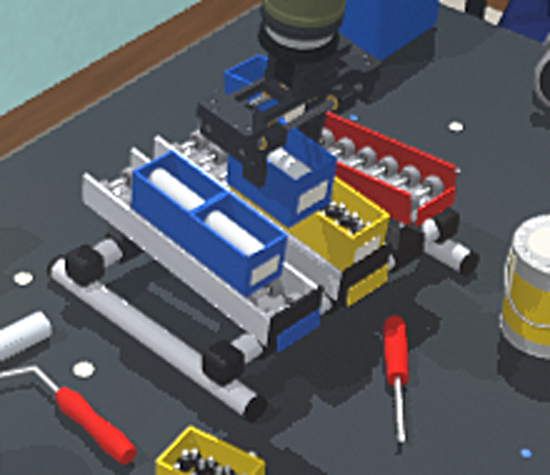

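The rear two bins are rolling forward while the front one hangs in the gripper. I'll carry it to the tray.

apply_moves(
  series=[
    [-4,15,0,0,0.01,0.002,55],
    [-9,32,0,0.001,0.012,0.002,55],
    [-9,32,0,0.001,0.012,0.002,55],
    [-9,32,0,0.001,0.012,0.003,55],
    [-9,32,0,0.001,0.012,0.003,55],
    [-9,32,0,0.001,0.012,0.003,55],
    [-9,32,-5,0.001,0.012,0.003,55],
    [-9,32,-15,0.001,0.012,0.003,55],
    [-9,32,-25,0.001,0.011,0,55],
    [-8,32,-30,0,0,0,55],
  ],
)

```text
time: 14.55
tool_pos: [429.1, 309.0, 194.4]
ee_rot: [-0.123, -3.137, 0.002]
contact_force: [-0.2, -0.1, -1.0]
grip_width: 0.678
grip_force: 20.0
```

apply_moves(
  series=[
    [-3,16,-30,0,0,0,55],
    [0,0,-15,0,0,0,55],
    [0,0,0,0,0,0,55],
    [0,0,0,0,0,0,55],
  ],
)

```text
time: 14.95
tool_pos: [426.1, 323.3, 150.4]
ee_rot: [-0.122, -3.136, 0.004]
contact_force: [-0.0, -0.4, -1.0]
grip_width: 0.679
grip_force: 20.0
```

Run:
```python
from fit import *
goal(426.4,324.7,36,-.078,0)
s=cam('side');k=5;a,c=265,235;t=cam('top')
big=cv2.resize(s['frame'][a:a+110,c:c+130,::-1],None,fx=k,fy=k,interpolation=cv2.INTER_CUBIC)
for p in box(426.4,324.7,6.5,-.075,0,110,80,13): cv2.circle(big,tuple(int(v) for v in (proj(s,p)-[c,a]+.5)*k),3,(0,255,0),-1)
cv2.imwrite('pics/a6.png',big)
```

```text
t 14.95 pos [426.1 323.3 150.4] shift [   0.3    1.4 -114.4] turn [ 0.003 -0.003 -0.   ] w 0.68 q7 0.4
```

View pics/a6.png

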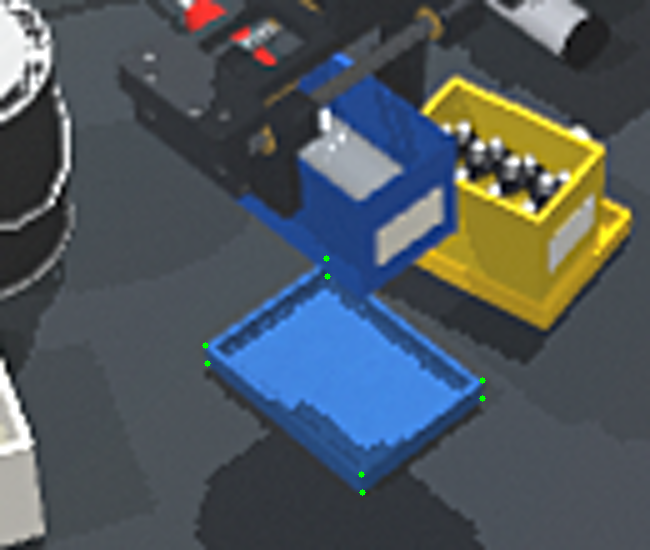

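The tray corners match the prediction to about 1 mm, and the bin hangs level over it. I'll lower it.

apply_moves(
  series=[
    [0,0.7,-15,0.003,-0.003,0,55],
    [0,0.7,-25,0,0,0,55],
    [0,0,-25,0,0,0,55],
    [0,0,-20,0,0,0,55],
    [0,0,-12,0,0,0,55],
    [0,0,-6,0,0,0,55],
    [0,0,-4,0,0,0,55],
    [0,0,0,0,0,0,55],
    [0,0,0,0,0,0,55],
  ],
)

```text
time: 15.95
tool_pos: [426.9, 325.8, 44.9]
ee_rot: [0.122, 3.137, 0.005]
contact_force: [0.6, 0.7, -1.6]
grip_width: 0.677
grip_force: 20.0
```

apply_moves(
  series=[
    [0,0,-3,0,0,0,55],
    [0,0,-2,0,0,0,55],
    [0,0,-1.5,0,0,0,55],
    [0,0,-1,0,0,0,55],
    [0,0,-0.5,0,0,0,55],
    [0,0,0,0,0,0,55],
  ],
)

```text
time: 16.55
tool_pos: [426.4, 325.5, 36.2]
ee_rot: [0.122, 3.138, 0.003]
contact_force: [0.4, -0.3, -1.2]
grip_width: 0.682
grip_force: 20.0
```

apply_moves(
  series=[
    [0,0,-0.7,0,0,0,55],
    [0,0,-0.5,0,0,0,55],
    [0,0,0,0,0,0,55],
  ],
)

```text
time: 16.85
tool_pos: [426.5, 325.5, 35.2]
ee_rot: [0.122, 3.138, 0.004]
contact_force: [0.4, -0.3, -0.3]
grip_width: 0.681
grip_force: 20.0
```

apply_moves(
  series=[
    [0,0,-0.5,0,0,0,55],
    [0,0,-0.5,0,0,0,55],
    [0,0,0,0,0,0,55],
  ],
)

```text
time: 17.15
tool_pos: [426.6, 325.6, 35.1]
ee_rot: [0.122, 3.137, 0.004]
contact_force: [-1.9, -0.3, 10.7]
grip_width: 0.676
grip_force: 20.0
```

In contact, so I'll release and retreat.

apply_moves(
  series=[
    [0,0,0.5,0,0,0,72],
    [0,0,0,0,0,0,80],
    [0,0,0,0,0,0,90],
    [0,0,0,0,0,0,100],
    [0,0,0,0,0,0,100],
    [0,0,0,0,0,0,100],
    [0,0,5,0,0,0,100],
    [0,0,15,0,0,0,100],
    [0,0,25,0,0,0,100],
    [0,0,35,0,0,0,100],
  ],
)

```text
time: 18.15
tool_pos: [425.6, 324.8, 114.6]
ee_rot: [-0.121, -3.138, -0.0]
contact_force: [0.1, 0.3, -0.3]
grip_width: 0.998
grip_force: 0.0
```

apply_moves(
  series=[
    [0,0,35,0,0,0,100],
    [0,0,35,0,0,0,100],
    [-20,30,30,0,0,0,100],
    [-30,35,0,0,0,0,100],
    [-30,35,0,0,0,0,100],
    [-30,35,0,0,0,0,100],
    [-30,35,0,0,0,0,100],
    [-30,35,0,0,0,0,100],
    [0,0,0,0,0,0,100],
    [0,0,0,0,0,0,100],
  ],
)

```text
time: 19.15
tool_pos: [255.2, 530.9, 214.6]
ee_rot: [0.117, 3.139, 0.003]
contact_force: [0.2, -0.5, -0.3]
grip_width: 0.996
grip_force: 0.0
```

Run:
```python
from fit import *
print(env.read_state()['tool_pos'],env.read_state()['time'])
S=cam('side');T=cam('top')
out=np.hstack([cv2.resize(S['frame'][110:410,200:500,::-1],(400,400)),cv2.resize(T['frame'][110:340,210:480,::-1],(400,341),interpolation=cv2.INTER_CUBIC).copy() if 0 else cv2.resize(T['frame'][100:370,210:480,::-1],(400,400))])
cv2.imwrite('pics/a7.png',out)
```

```text
[255.15140154 530.93314285 214.62854244] 19.15
```

View pics/a7.png

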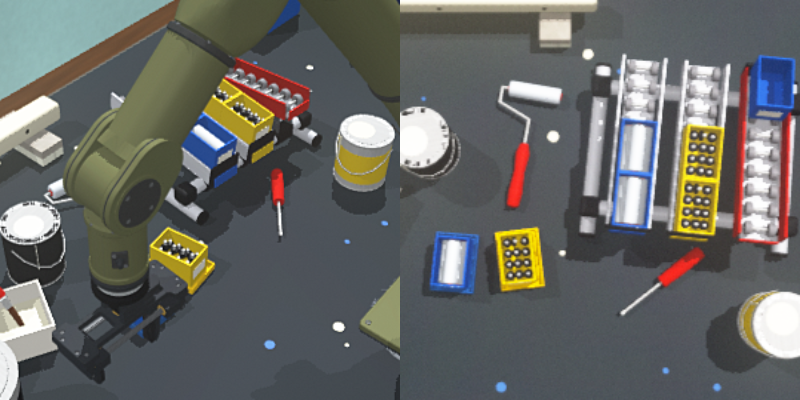

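The full bin stands in the tray, two blue bins rest at the lane's stop, and the empty is at the far end of the return lane. Everything else is unmoved.

```bash
python3 -c "
from bench import env
print(env.close_job())"
```

```text
the job is handed in; nothing more can be done
None
```

The job is done and handed in at about 19 s: the empty bin rolled back to the far stop of the return lane, the front full blue bin stands upright in the blue tray, the two behind it rolled forward to the stop, and the last pictures show everything else where it was.

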